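# Lock the sliding bookend on the desk rail with its hammer-head bolt

### The arm

A 6-joint arm with a two-finger parallel gripper is mounted at the origin on the work surface. World frame = base frame: x ahead of the robot, y to its left, z up, the work surface at z = 0. Lengths are in m, angles in rad, forces in N, time in s.
With the tool pointing down it reaches from about 0.2 to 0.875 m from the base axis. Payload 3.4 kg.
Tool frame: the origin (TCP) lies at the very end of the fingers, on their centre line; the grasp point (between the pads) lies 19 mm behind it (ctrl.grip_point_offset is the distance from the TCP to the grasp point, in m); z points along the fingers, y is the line along which they close (so a half turn about z gives the same grasp; the last joint's range is limited). The gripper opens to 94 mm and grips with 3 to 60 N. Pads are 16 mm wide; open, the fingers measure 119 mm over their backs; the gripper's body (75 mm by 177 mm) begins 78 mm behind the grasp point.
Start: joints at [-1.341, 0.276, 1.505, -0, 1.361, -0.121], TCP at [0.198, -0.54, 0.205] pointing down, gripper open.
Joint ranges: [-2.89, 2.89], [-0.75, 2.08], [0.22, 2.7], [-1.18, 4.32], [0.11, 2.71], [-2.7, 2.7]. Speed limits (rad/s): [2.57, 2.57, 3.14, 3.14, 3.14, 3.14].

### API

Orientations are given as a unit quaternion [x, y, z, w].
In Python, from plant import ctrl gives the robot as it stands.
- The arm moves only by the tool arm_command, never from a script. Its argument "deltas" is a list of rows, each an object of numbers: "dx", "dy", "dz": the shift along the tool's x, y, z normalised to -1 to 1, where 1 is 30 mm; "twist": the turn about the tool's z normalised to -1 to 1, where 1 is 5 degrees; "hand": the opening in per cent of the stroke, from 0 (shut) to 100 (fully open). A call has 1 to 20 rows; each row shifts and turns the commanded pose from where the row before left it, along the tool's axes as they then stand; what a row does not reach is not made up. A row lasts 1/12 s, in which the tool goes at most 41.7 mm and 7.16 degrees, less where a joint would pass 70% of its speed; a pose out of reach is approached as far as the arm can. A call with a number of a shift or a turn outside -1 to 1 is refused whole. A call with a gripper value outside its range is refused whole. The fingers move at their own pace and stop on an object; "newtons" is the grip in N (left out, the last holds). Time passes only in rows, so rows that do not move let the fingers close. It gives the time, the measured TCP pose, the force, the opening and the grip force at its end, in the units of the state.
- ctrl.get_state(): the state, without advancing time (a new reading comes with each control period).
- ctrl.read_camera(name): name is "scene" or "top" or "wrist"; returns a dict with "color" (400x640x3 uint8, blue, green, red), "fx", "fy", "cx", "cy" (pixels), "origin" and "attitude" of the camera in the world; the wrist camera has in their place "mount" (4x4, takes a point from camera to tool coordinates, whose origin is the TCP and whose axes are the flange's). Camera axes: x right, y down, z forward; pixel columns grow to the right and rows downward; lengths in m; the calibration is good to about 2 mm. A picture is of the moment at which its call begins: read the wrist's pose just before it. There is no depth.
- ctrl.job_done(): hands the job in; it is judged then, once.
The state is a dict: "time_s": time; "qpos": joint angles; "joint_vel": joint speeds; "joint_torque": joint torques, N m; "ee_pos": TCP position; "orientation": TCP orientation; "contact_force": force on the tool from outside, world axes, zero at the start; "ft_torque": the same for the moment, N m; "gripper_width": finger opening in m; "grasp_force": force on a finger pad.
Only numpy, scipy, OpenCV 4.12 (cv2) and the standard library are available. Lean on these libraries where they do the work, as an engineer would, in place of code of your own. Each camera call takes 0.05 s, during which the arm holds its last target. There are 200 camera calls.

### The job

Slide the bookend along the desk rail until it stands snug against the row of card files. Then take the hammer-head bolt by its grip, lower its head through the bookend's slotted hole into the rail's slot (feel for it, the rail has side play), press it down gently against its spring collar and turn it a quarter turn clockwise (seen from above), so that on letting go the head is caught crosswise under the rail's lips and holds the bookend there. Never push hard, and leave the other things on the desk where they are.

Things in the scene. Friction and masses are not known exactly. Their poses are not given: they have to be found in the camera images.
- slot_mid (a point): middle of the desk rail, level with its lips' top, 44 to 56 above the desk (levelling feet). Axes: y along the slot to the card files, x across, z up. The rail is a steel slotted channel, slot up, 44 wide, 41 high, 440 long; slot 22 wide, lips 5 thick, 36 wide inside. It lies with side play in two fixed saddles: the slot runs up to 6 to either side (x) of this point and does not shift under hand
- files_face (a point): middle of the first card file's face, 70 along +y from the slot's middle and 54 above it. The row of card files is fixed on the rail from here to its +y end, 96 across, up to 120 above the lips. The bookend starts 30 to 90 away from it
- bookend_hole (a point): centre of the slotted hole in the bookend's foot, on its top face, 4 above the lips' top. The bookend is an aluminium L, sliding only along the rail. Foot 70 across, 4 thick, from 40 before the hole (-y) to 95 beyond it (+y), where the leg stands; hole 35 across x 46 along: the rail's slot shows in it, up to 6 off its centre line. Axes as the rail's. Snug: this point at y = -25 from slot_mid
- bookend_leg (a point): middle of the leg's face that looks away from the files: 92 along +y from the hole, 41 above the foot's top. The upright leg is 80 wide, 3 thick, its top 86 above the foot's. Push this face along +y with shut fingers to slide the bookend: about 6 N of friction, then a firm stop when it is snug against the files
- bolt_grip (a point): centre of the hammer-head bolt's grip, 46 above the underside of its head. The bolt stands on its head on the desk, 62 tall, about 160 g: black grip bar 44 long (x axis) x 14 thick x 32 high (30 to 62 above the underside), stem 12 thick, sprung collar, 19 shoulder, flat steel head. Over the lips' top this point is 34 when locked, 38 when resting unpressed in the hole, 32 fully pressed
- bolt_head (a point): centre of the head's top face, 7 above its underside. Head 34 long (x axis, parallel to the grip bar) x 19.4 wide x 7 thick, its lowest 2 mm step in to 30 x 17. To turn, its top must be pressed 5.5 or more below the lips' top. Two corners are cut away: it turns only clockwise seen from above and stops on the channel's walls at about 96 degrees. Locked, the head bears upward under the lips
- collar_face (a point): centre of the underside of the bolt's sprung collar, a steel disc 50 across x 4 thick, 12 above the head's underside when free. It lands on the bookend's foot and yields upward: 2 N to start, 8 N at 4 mm (where it stays when locked), 11 N at its hard stop at 6 mm. Turn the bolt while pressing with about 10 to 15 N
- stamp: round rubber stamp with a turned wooden handle, 38 in diameter, 64 tall, standing on the desk; origin at its underside. Bystander
- tape: roll of tape lying flat, 72 in diameter, 19 high; origin at its underside. Bystander
- stapler: stapler 130 x 34 x 46; origin at its underside. Bystander
- can: drink can 52 in diameter, 130 tall; origin at its underside. Bystander
- pencup: empty black pen cup 80 in diameter, 100 tall; origin at its underside. Bystander
- calculator: desk calculator 150 x 100 x 20; origin at its underside. Bystander
- calendar: desk calendar, a tent of card 140 wide, 120 tall; origin at its underside. Bystander
- rail: the fixed part under the rail: saddles and file tray; origin 41 under slot_mid, same axes

How it is judged:
By the outcome, as a careful person would: the job done as asked, in the order asked, and still so for the second after the job is handed in, with the robot touching nothing.
It also fails if it takes over 72 s, if anything falls off the work surface, if the arm or the gripper's body presses on something with over 40 N, if the wrist force passes 120 N, or if a joint passes its speed limit or range.

## Working session

There is one attempt and no reset: what is moved stays moved. The work goes in short steps, Python scripts to look and compute and a tool call to move; the robot and the scene stay as the last step left them, time stands still between calls to the robot, and variables do not carry over. Pictures are saved under pics/ and viewed, at most 10 in all, crops included, and the job is handed in when it is done.

Besides the shell and the picture viewer there is one more tool, called as a command line: name --argument value ..., lists and objects as JSON in quotes. arm_command: Moves the arm, as the interface text tells. Scaled input: -1 to 1 covers 30 mm each way for a shift and 5 degrees each way for a turn. Its arguments: {"type":"object","properties":{"deltas":{"type":"array","items":{"type":"object","properties":{"dx":{"type":"number","minimum":-1,"maximum":1},"dy":{"type":"number","minimum":-1,"maximum":1},"dz":{"type":"number","minimum":-1,"maximum":1},"twist":{"type":"number","minimum":-1,"maximum":1},"hand":{"type":"number"}}}},"newtons":{"type":"number"}},"required":["deltas"]}

```bash
mkdir -p pics
cat > h.py <<'E'
import numpy as np,cv2
from plant import ctrl
from scipy.spatial.transform import Rotation as R
def ray(c,u,v):
    A=np.array(c["attitude"],float)
    M=A if A.shape==(3,3) else R.from_quat(A).as_matrix()
    d=M@np.array([(u-c["cx"])/c["fx"],(v-c["cy"])/c["fy"],1.]); return np.array(c["origin"],float),d
def plane(c,u,v,z):
    o,d=ray(c,u,v); return o+d*(z-o[2])/d[2]
def proj(c,p):
    A=np.array(c["attitude"],float)
    M=A if A.shape==(3,3) else R.from_quat(A).as_matrix()
    q=M.T@(np.array(p)-np.array(c["origin"])); return c["cx"]+c["fx"]*q[0]/q[2],c["cy"]+c["fy"]*q[1]/q[2]
def wrist():
    s=ctrl.get_state(); c=ctrl.read_camera("wrist"); m=np.array(c["mount"])
    Rt=R.from_quat(s["orientation"]).as_matrix()
    c["origin"]=np.array(s["ee_pos"])+Rt@m[:3,3]; c["attitude"]=Rt@m[:3,:3]; return c
E
python3 - <<'E'
from h import *
for n in("top","scene"):
    c=ctrl.read_camera(n); cv2.imwrite(f"pics/{n}0.png",c["color"]); print(n,c["fx"],c["cx"],c["cy"],c["origin"],c["attitude"])
c=wrist();print(c["mount"],c["fx"]);s=ctrl.get_state();print(s)
E
```

```text
top 465.3997188769536 326.2275659609848 196.07239792252005 [ 0.38945157 -0.05403308  1.37373886] [ 0.71294098 -0.69896326  0.04260547 -0.03674632]
scene 464.9671743820316 315.71772417513927 200.48023075924525 [ 1.75146498 -0.12502728  1.31872034] [ 0.65980695  0.64576753 -0.26318852 -0.27994802]
[[ 3.24246507e-05 -9.72827408e-01 -2.31531495e-01  6.62576255e-02]
 [ 9.99999934e-01  1.15466613e-04 -3.45112605e-04  1.03379549e-03]
 [ 3.62469158e-04 -2.31531468e-01  9.72827347e-01 -1.78250088e-01]
 [ 0.00000000e+00  0.00000000e+00  0.00000000e+00  1.00000000e+00]] 317.3105184489973
{'time_s': 0.15, 'qpos': array([-1.34101352e+00,  2.76451661e-01,  1.50578616e+00, -3.76348042e-05,
        1.36068662e+00, -1.20953859e-01]), 'joint_vel': array([ 5.26902292e-04, -3.64268851e-03, -3.54233252e-03,  1.38114935e-03,
        6.60604473e-05,  1.73241651e-03]), 'joint_torque': array([ 1.12536032e-03, -4.04926980e+01, -2.37431949e+01,  7.03029335e-02,
        3.15012108e-02, -8.52748417e-05]), 'ee_pos': array([ 0.19747932, -0.53960247,  0.20482473]), 'orientation': array([ 9.84661437e-01,  1.74474671e-01, -5.45900135e-05, -6.63905839e-04]), 'contact_force': array([ 0.71459444, -0.55954624,  0.02768808]), 'ft_torque': array([0.01614859, 0.01181352, 0.00929199]), 'grasp_force': 0.0, 'gripper_width': 0.09432381304645981}
```

View pics/top0.png

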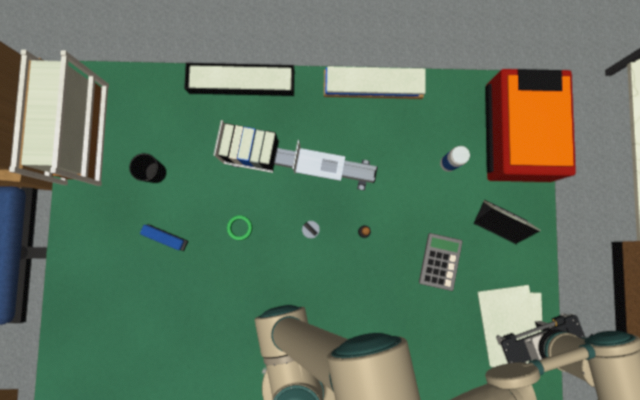

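View pics/scene0.png

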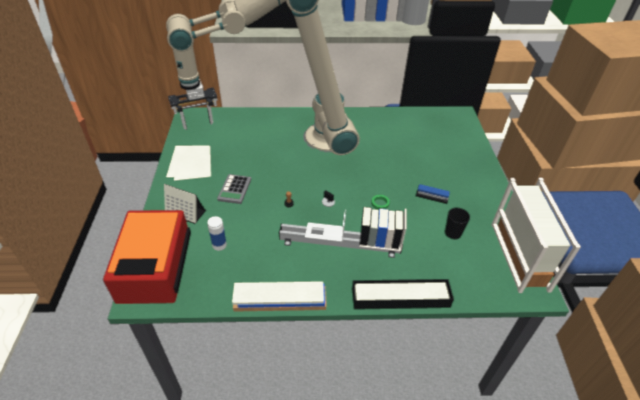

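The top view shows the bolt at about (311,229), the stamp at (365,231), the bookend foot around (320,164) with its leg near (296,158), and the files at (248,147). I'll enlarge this area next.

Run:
```python
from h import *
c=ctrl.read_camera("top"); im=c["color"]
x0,y0=205,115
cv2.imwrite("pics/t1.png",cv2.resize(im[y0:y0+130,x0:x0+180],None,fx=4.4,fy=4.4,interpolation=cv2.INTER_CUBIC))
for n,u,v,z in(("bolt",311,229,.05),("stamp",365,231,.06),("railend",371,174,.05),("rail2",284,158,.05),("hole",329,166,.054)):print(n,plane(c,u,v,z).round(4))
```

```text
bolt [ 0.4439 -0.0222  0.05  ]
stamp [ 0.4408 -0.1747  0.06  ]
railend [ 0.6054 -0.1913  0.05  ]
rail2 [0.6469 0.0604 0.05  ]
hole [ 0.6255 -0.0698  0.054 ]
```

View pics/t1.png

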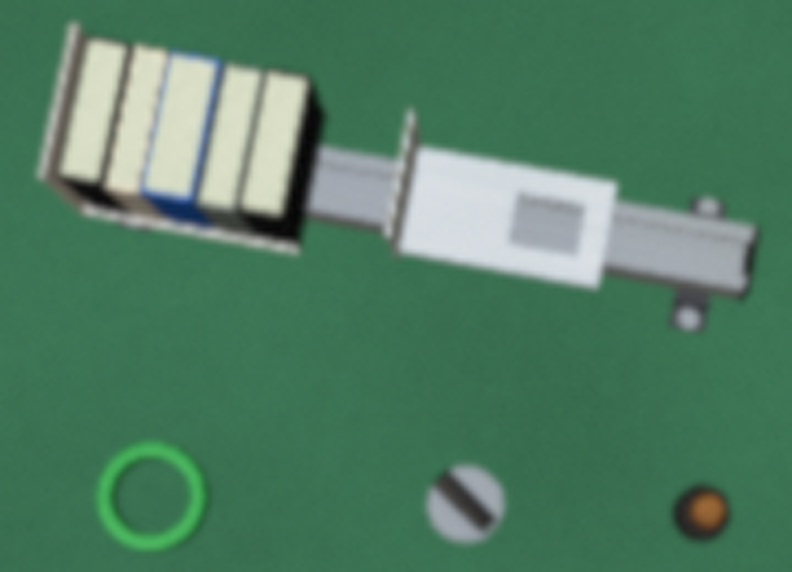

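The crop shows the hole at full-picture pixel (329.3,165.7), and the rail running left and slightly up. The bar's ends are at about (305,224) and (316,234). I'll go above the rail and look from closer.

```bash
cat >> h.py <<'E'
def yaw(s):
    M=R.from_quat(s["orientation"]).as_matrix(); return np.degrees(np.arctan2(M[1,0],M[0,0]))
def go(p,y=None):
    "units needed: twist first, then shift in the turned axes"
    s=ctrl.get_state(); y0=yaw(s); y=y0 if y is None else y
    M=R.from_quat(s["orientation"]).as_matrix(); M=R.from_euler("z",y-y0,degrees=True).as_matrix()@M
    d=M.T@(np.array(p)-s["ee_pos"])/.03
    print("pos",s["ee_pos"].round(4),"yaw",round(y0,2),"t",s["time_s"],"F",s["contact_force"].round(1)," twist units",round((y0-y)/5,2)," shift units",d.round(3))
E
python3 - <<'E'
from h import *
c=ctrl.read_camera("top")
f=lambda u,v,z:plane(c,205+u/4.4,115+v/4.4,z)
def hd(a,b):d=b-a;return np.degrees(np.arctan2(d[1],d[0])),np.linalg.norm(d)
print("bar",hd(f(440,480,.062),f(488,522,.062)),"bolt",f(465,501,.062))
print("foot",hd(f(617,182,.054),f(427,148,.054)),hd(f(617,182,.054),f(598,287,.054)))
print("hole",f(547,223,.054),"file top face",hd(f(248,213,.17),f(312,0,.17)), f(280,145,.17))
go([.58,-.09,.32],80.6)
E
```

```text
bar (np.float64(-129.9373075550968), np.float64(0.04081400382516337)) bolt [ 0.44375376 -0.02155135  0.062     ]
foot (np.float64(80.89889401562188), np.float64(0.12655366847985852)) (np.float64(170.75195169011207), np.float64(0.07065887283995027))
hole [ 0.62645561 -0.07073706  0.054     ] file top face (np.float64(-14.54440224751816), np.float64(0.13531589960299692)) [0.64954552 0.09121351 0.17      ]
pos [ 0.1975 -0.5398  0.2051] yaw 20.1 t 0.25 F [-0.4 -0.5 -0. ]  twist units -12.1  shift units [16.874 10.126 -3.837]
```

arm_command --deltas '[{"dz": -1, "twist": -1}, {"dz": -1, "twist": -1}, {"dz": -1, "twist": -1}, {"dz": -0.8, "twist": -1}, {"twist": -1, "hand": 0}, {"twist": -1}, {"twist": -1}, {"twist": -1}, {"twist": -1}, {"twist": -1}, {"twist": -1}, {"twist": -1}]'

```text
$.deltas[0]: bad value
```

arm_command --deltas '[{"dx": 1, "dy": 0.6}, {"dx": 1, "dy": 0.6}, {"dx": 1, "dy": 0.6}, {"dx": 1, "dy": 0.6}, {"dx": 1, "dy": 0.6}, {"dx": 1, "dy": 0.6}, {"dx": 1, "dy": 0.6}, {"dx": 1, "dy": 0.6}, {"dx": 1, "dy": 0.6}, {"dx": 1, "dy": 0.6}, {"dx": 1, "dy": 0.6}, {"dx": 1, "dy": 0.6}, {"dx": 1, "dy": 0.6}, {"dx": 1, "dy": 0.6}, {"dx": 1, "dy": 0.6}, {"dx": 1, "dy": 0.6}, {"dx": 0.9, "dy": 0.5}, {}, {}, {}]'

```text
$.deltas[0]: bad value
```

Run:
```python
from h import *
go([.58,-.09,.32],80.6)
c=wrist(); cv2.imwrite("pics/w1.png",c["color"]);
np.savez("w1.npz",**{k:np.array(v) for k,v in c.items()})
```

```text
pos [ 0.1975 -0.5398  0.2051] yaw 20.1 t 0.25 F [-0.4 -0.5 -0. ]  twist units -12.1  shift units [16.874 10.126 -3.837]
```

View pics/w1.png

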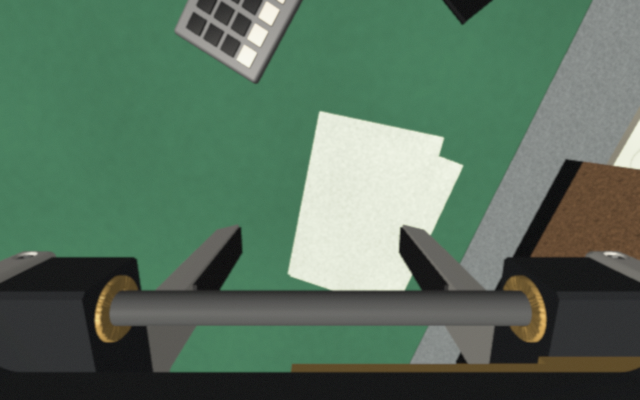

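Both calls were refused, probably because every field must be given, so this view is still from the start pose. I'll resend with full rows.

arm_command --deltas '[{"dx": 0, "dy": 0, "dz": -1, "twist": -1, "hand": 0}, {"dx": 0, "dy": 0, "dz": -1, "twist": -1, "hand": 0}, {"dx": 0, "dy": 0, "dz": -1, "twist": -1, "hand": 0}, {"dx": 0, "dy": 0, "dz": -0.8, "twist": -1, "hand": 0}, {"dx": 0, "dy": 0, "dz": 0, "twist": -1, "hand": 0}, {"dx": 0, "dy": 0, "dz": 0, "twist": -1, "hand": 0}, {"dx": 0, "dy": 0, "dz": 0, "twist": -1, "hand": 0}, {"dx": 0, "dy": 0, "dz": 0, "twist": -1, "hand": 0}, {"dx": 0, "dy": 0, "dz": 0, "twist": -1, "hand": 0}, {"dx": 0, "dy": 0, "dz": 0, "twist": -1, "hand": 0}, {"dx": 0, "dy": 0, "dz": 0, "twist": -1, "hand": 0}, {"dx": 0, "dy": 0, "dz": 0, "twist": -1, "hand": 0}]'

```text
time_s: 1.3
ee_pos: [0.1976, -0.5399, 0.3194]
orientation: [0.764, 0.645, 0.0, -0.0]
contact_force: [0.5, 0.8, 0.0]
gripper_width: 0.0177
grasp_force: 0.0
```

arm_command --deltas '[{"dx": 1, "dy": 0.6, "dz": 0, "twist": 0, "hand": 0}, {"dx": 1, "dy": 0.6, "dz": 0, "twist": 0, "hand": 0}, {"dx": 1, "dy": 0.6, "dz": 0, "twist": 0, "hand": 0}, {"dx": 1, "dy": 0.6, "dz": 0, "twist": 0, "hand": 0}, {"dx": 1, "dy": 0.6, "dz": 0, "twist": 0, "hand": 0}, {"dx": 1, "dy": 0.6, "dz": 0, "twist": 0, "hand": 0}, {"dx": 1, "dy": 0.6, "dz": 0, "twist": 0, "hand": 0}, {"dx": 1, "dy": 0.6, "dz": 0, "twist": 0, "hand": 0}, {"dx": 1, "dy": 0.6, "dz": 0, "twist": 0, "hand": 0}, {"dx": 1, "dy": 0.6, "dz": 0, "twist": 0, "hand": 0}, {"dx": 1, "dy": 0.6, "dz": 0, "twist": 0, "hand": 0}, {"dx": 1, "dy": 0.6, "dz": 0, "twist": 0, "hand": 0}, {"dx": 1, "dy": 0.6, "dz": 0, "twist": 0, "hand": 0}, {"dx": 1, "dy": 0.6, "dz": 0, "twist": 0, "hand": 0}, {"dx": 1, "dy": 0.6, "dz": 0, "twist": 0, "hand": 0}, {"dx": 1, "dy": 0.6, "dz": 0, "twist": 0, "hand": 0}, {"dx": 0.9, "dy": 0.5, "dz": 0, "twist": 0, "hand": 0}, {"dx": 0, "dy": 0, "dz": 0, "twist": 0, "hand": 0}, {"dx": 0, "dy": 0, "dz": 0, "twist": 0, "hand": 0}]'

```text
time_s: 2.88
ee_pos: [0.5838, -0.0914, 0.3188]
orientation: [0.765, 0.645, -0.0, -0.0]
contact_force: [-0.3, -0.5, -0.8]
gripper_width: 0.0001
grasp_force: 0.0
```

Run:
```python
from h import *
go([.58,-.09,.32],80.6)
c=wrist(); cv2.imwrite("pics/w2.png",c["color"]);
np.savez("w2.npz",**{k:np.array(v) for k,v in c.items()})
```

```text
pos [ 0.5838 -0.0914  0.3188] yaw 80.26 t 2.8833 F [-0.3 -0.5 -0.8]  twist units -0.07  shift units [ 0.025 -0.133 -0.04 ]
```

View pics/w2.png

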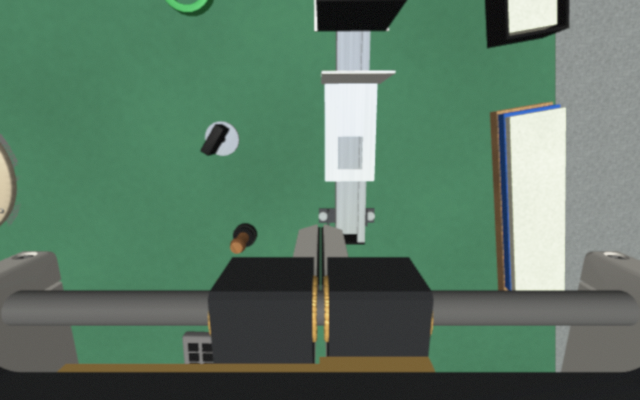

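The wrist view shows the foot with near corners at (326,181) and (375,181), the leg's top edge at y≈72, the hole around (350,153), and the file block's bottom edge at y≈30. The bolt is at (216,139). I'll measure the edges by mask.

Run:
```python
from h import *
w=dict(np.load("w2.npz")); im=w["color"].astype(int)
g=im.mean(2)
# row profiles across foot/hole/rail, col profile
for r in (110,152,200): print("row",r,[int(x) for x in g[r,322:382]])
print("col 332",[int(x) for x in g[60:190,332]])
print("col 350",[int(x) for x in g[20:190,350]])
m=(im.min(2)>205).astype(np.uint8); m[:65]=0;m[195:]=0;m[:,:300]=0;m[:,400:]=0
cs,_=cv2.findContours(m,cv2.RETR_CCOMP,cv2.CHAIN_APPROX_NONE)
for k in cs:
    if cv2.contourArea(k)>150: print(cv2.contourArea(k),cv2.boxPoints(cv2.minAreaRect(k)).round(1).tolist())
```

```text
row 110 [102, 113, 155, 212, 236, 240, 240, 240, 239, 240, 241, 240, 240, 239, 240, 240, 240, 240, 240, 240, 239, 239, 239, 240, 239, 240, 241, 240, 239, 240, 239, 240, 240, 241, 241, 242, 241, 241, 241, 240, 240, 241, 239, 238, 238, 237, 238, 240, 240, 238, 238, 239, 239, 231, 193, 132, 104, 103, 103, 103]
row 152 [101, 112, 152, 208, 234, 239, 238, 238, 240, 240, 239, 239, 240, 239, 238, 228, 203, 192, 195, 197, 196, 196, 194, 195, 193, 191, 193, 195, 198, 196, 194, 192, 191, 192, 192, 188, 175, 172, 185, 194, 216, 233, 238, 238, 238, 239, 239, 237, 237, 237, 239, 239, 220, 155, 112, 103, 103, 101, 102, 101]
row 200 [102, 104, 102, 104, 104, 103, 102, 103, 102, 103, 103, 102, 103, 115, 151, 183, 194, 197, 199, 198, 196, 194, 193, 193, 196, 196, 198, 199, 196, 196, 194, 193, 195, 192, 191, 182, 181, 191, 196, 199, 198, 195, 189, 161, 122, 103, 102, 102, 103, 102, 102, 102, 101, 101, 101, 103, 102, 102, 101, 102]
col 332 [104, 104, 103, 104, 105, 104, 104, 103, 104, 114, 159, 214, 227, 199, 130, 102, 102, 103, 101, 103, 104, 102, 114, 160, 218, 237, 240, 240, 240, 239, 239, 240, 240,
[... 774 characters left out ...]
102, 104, 103, 105, 121, 179, 232, 240, 241, 241, 241, 241, 240, 241, 240, 240, 240, 241, 240, 240, 240, 241, 240, 240, 241, 240, 240, 239, 240, 239, 239, 240, 239, 239, 239, 240, 239, 239, 239, 239, 239, 239, 239, 239, 239, 239, 239, 238, 238, 239, 238, 238, 238, 239, 238, 238, 237, 233, 219, 203, 197, 198, 198, 199, 198, 197, 198, 197, 198, 196, 198, 197, 197, 197, 198, 198, 197, 196, 197, 197, 196, 198, 196, 197, 197, 198, 197, 198, 196, 198, 205, 221, 234, 237, 237, 237, 237, 238, 237, 237, 238, 236, 230, 213, 200, 198, 197, 197, 198, 197, 197, 197]
4693.5 [[325.0, 84.0], [376.0, 84.0], [376.0, 181.0], [325.0, 181.0]]
834.5 [[337.0, 169.0], [337.0, 135.0], [363.0, 135.0], [363.0, 169.0]]
```

Run:
```python
from h import *
w=dict(np.load("w2.npz")); t=ctrl.read_camera("top")
def tri(a,b):
    (o1,d1),(o2,d2)=a,b; A=np.c_[d1,-d2]; k=np.linalg.lstsq(A,o2-o1,rcond=None)[0]
    p,q=o1+k[0]*d1,o2+k[1]*d2; return ((p+q)/2).round(4),round(np.linalg.norm(p-q)*1e3,1)
T=lambda u,v:ray(t,205+u/4.4,115+v/4.4)
print("hole",tri(ray(w,350,152.4),T(547,223)))
print("footNR",tri(ray(w,324.5,181),T(598,287)),"footNL",tri(ray(w,374.6,181),T(617,182)))
print("cam",w["origin"])
for z in(.05,.055,.06):
    a,b=plane(w,324.4,152,z),plane(w,375.1,152,z); n=plane(w,350,181.3,z); h0,h1=plane(w,350,136,z),plane(w,350,168.8,z)
    lf=plane(w,350,83,z)
    print(z,"w",np.linalg.norm(a-b).round(4),"hole len",np.linalg.norm(h0-h1).round(4),"foot end->hole",np.linalg.norm(n-(h0+h1)/2).round(4),"hole c",((h0+h1)/2).round(4),"mid x",((a+b)/2).round(4))
    print("  slot edge R",plane(w,359,152,z-.004).round(4),"rail",plane(w,336.2,200,z-.004).round(4),plane(w,365.5,200,z-.004).round(4), "at200 slot",plane(w,358.5,200,z-.004).round(4))
z=.055
d=plane(w,350,110,z)-plane(w,350,180,z); 
e=plane(w,374.7,150,z)-plane(w,376.7,110,z); print("col dir",np.degrees(np.arctan2(d[1],d[0])),"R edge dir",np.degrees(np.arctan2(-e[1],-e[0])))
# bolt
im=w["color"].astype(int); m=(im.max(2)<50).astype(np.uint8); m[:100]=0;m[180:]=0;m[:,:190]=0;m[:,250:]=0
(_,_),_,_=r=cv2.minAreaRect(cv2.findNonZero(m)); print("bar w",r, cv2.moments(m,True)["m10"]/m.sum(),cv2.moments(m,True)["m01"]/m.sum())
im=t["color"].astype(int); m=(im.max(2)<80).astype(np.uint8); m[:215]=0;m[245:]=0;m[:,:295]=0;m[:,325:]=0
print("bar t",cv2.minAreaRect(cv2.findNonZero(m)))
```

```text
hole (array([ 0.63  , -0.0715,  0.037 ]), np.float64(1.4))
footNR (array([ 0.5871, -0.1056,  0.0419]), np.float64(1.1)) footNL (array([ 0.6573, -0.1169,  0.0468]), np.float64(2.5))
cam [ 0.59516905 -0.02672368  0.49703722]
0.05 w 0.0708 hole len 0.0455 foot end->hole 0.0407 hole c [ 0.6294 -0.071   0.05  ] mid x [ 0.6292 -0.0701  0.05  ]
  slot edge R [ 0.6423 -0.0727  0.046 ] rail [ 0.5997 -0.136   0.046 ] [ 0.6419 -0.1432  0.046 ] at200 slot [ 0.6318 -0.1415  0.046 ]
0.055 w 0.07 hole len 0.045 foot end->hole 0.0402 hole c [ 0.629  -0.0705  0.055 ] mid x [ 0.6288 -0.0697  0.055 ]
  slot edge R [ 0.6418 -0.0722  0.051 ] rail [ 0.5996 -0.1348  0.051 ] [ 0.6413 -0.1419  0.051 ] at200 slot [ 0.6314 -0.1402  0.051 ]
0.06 w 0.0693 hole len 0.0445 foot end->hole 0.0398 hole c [ 0.6286 -0.07    0.06  ] mid x [ 0.6284 -0.0692  0.06  ]
  slot edge R [ 0.6413 -0.0717  0.056 ] rail [ 0.5996 -0.1336  0.056 ] [ 0.6408 -0.1406  0.056 ] at200 slot [ 0.631  -0.1389  0.056 ]
col dir 81.51469938728083 R edge dir 79.65574350901667
bar w ((215.11175537109375, 139.7529296875), (13.57528018951416, 32.135833740234375), 32.47119140625) 214.43573667711598 140.93416927899688
bar t ((309.75, 228.75), (14.849241256713867, 4.242640495300293), 45.0)
```

Run:
```python
from h import *
w=dict(np.load("w2.npz"))
u=np.array([np.cos(np.radians(80.6)),np.sin(np.radians(80.6)),0])
h=np.array([.629,-.0705,.055])
print("files face bottom: beyond hole", [(plane(w,c,30.5,.05)-h)@u for c in(345,355,365)])
go(h+.06*u+[0,0,.085-.055],80.6)
```

```text
files face bottom: beyond hole [np.float64(0.1552527458920167), np.float64(0.15517395242687876), np.float64(0.1550951644407941)]
pos [ 0.5828 -0.0931  0.3193] yaw 80.1 t 2.9833 F [0.3 0.2 0.8]  twist units -0.1  shift units [3.    1.404 7.806]
```

arm_command --deltas '[{"dx": 1, "dy": 0.5, "dz": 1, "twist": -0.1, "hand": 0}, {"dx": 1, "dy": 0.5, "dz": 1, "twist": 0, "hand": 0}, {"dx": 1, "dy": 0.4, "dz": 1, "twist": 0, "hand": 0}, {"dx": 0, "dy": 0, "dz": 1, "twist": 0, "hand": 0}, {"dx": 0, "dy": 0, "dz": 1, "twist": 0, "hand": 0}, {"dx": 0, "dy": 0, "dz": 1, "twist": 0, "hand": 0}, {"dx": 0, "dy": 0, "dz": 1, "twist": 0, "hand": 0}, {"dx": 0, "dy": 0, "dz": 0.8, "twist": 0, "hand": 0}, {"dx": 0, "dy": 0, "dz": 0, "twist": 0, "hand": 0}, {"dx": 0, "dy": 0, "dz": 0, "twist": 0, "hand": 0}]'

```text
time_s: 3.82
ee_pos: [0.6346, -0.0177, 0.091]
orientation: [0.763, 0.646, -0.001, -0.001]
contact_force: [1.0, 0.1, -0.1]
gripper_width: 0.0004
grasp_force: 0.0
```

arm_command --deltas '[{"dx": 0.2, "dy": 0, "dz": 0, "twist": 0, "hand": 0}, {"dx": 0.2, "dy": 0, "dz": 0, "twist": 0, "hand": 0}, {"dx": 0.2, "dy": 0, "dz": 0, "twist": 0, "hand": 0}, {"dx": 0.2, "dy": 0, "dz": 0, "twist": 0, "hand": 0}, {"dx": 0.2, "dy": 0, "dz": 0, "twist": 0, "hand": 0}]'

```text
time_s: 4.23
ee_pos: [0.6413, 0.013, 0.0929]
orientation: [0.762, 0.647, 0.0, 0.002]
contact_force: [-0.8, -6.5, 4.4]
gripper_width: 0.0005
grasp_force: 3.5
```

arm_command --deltas '[{"dx": 0.15, "dy": 0, "dz": 0, "twist": 0, "hand": 0}, {"dx": 0.15, "dy": 0, "dz": 0, "twist": 0, "hand": 0}, {"dx": 0.15, "dy": 0, "dz": 0, "twist": 0, "hand": 0}, {"dx": 0.15, "dy": 0, "dz": 0, "twist": 0, "hand": 0}, {"dx": 0.15, "dy": 0, "dz": 0, "twist": 0, "hand": 0}, {"dx": 0.15, "dy": 0, "dz": 0, "twist": 0, "hand": 0}, {"dx": 0.15, "dy": 0, "dz": 0, "twist": 0, "hand": 0}, {"dx": 0.15, "dy": 0, "dz": 0, "twist": 0, "hand": 0}, {"dx": 0.15, "dy": 0, "dz": 0, "twist": 0, "hand": 0}, {"dx": 0.15, "dy": 0, "dz": 0, "twist": 0, "hand": 0}]'

```text
time_s: 5.07
ee_pos: [0.6483, 0.0554, 0.0929]
orientation: [0.762, 0.647, -0.001, 0.002]
contact_force: [-1.8, -6.6, 3.9]
gripper_width: 0.0004
grasp_force: 3.6
```

Run:
```python
from h import *
go([.648,.070,.092],80.6)
```

```text
pos [0.6483 0.0554 0.0929] yaw 80.66 t 5.0667 F [-1.8 -6.6  3.9]  twist units 0.01  shift units [ 0.48  -0.09   0.027]
```

arm_command --deltas '[{"dx": 0.1, "dy": 0, "dz": 0, "twist": 0, "hand": 0}, {"dx": 0.1, "dy": 0, "dz": 0, "twist": 0, "hand": 0}, {"dx": 0.1, "dy": 0, "dz": 0, "twist": 0, "hand": 0}, {"dx": 0.05, "dy": 0, "dz": 0, "twist": 0, "hand": 0}]'

```text
time_s: 5.4
ee_pos: [0.6501, 0.0662, 0.0929]
orientation: [0.762, 0.647, -0.001, 0.002]
contact_force: [-2.0, -7.0, 4.6]
gripper_width: 0.0005
grasp_force: 3.2
```

arm_command --deltas '[{"dx": 0.05, "dy": 0, "dz": 0, "twist": 0, "hand": 0}, {"dx": 0.05, "dy": 0, "dz": 0, "twist": 0, "hand": 0}]'

```text
time_s: 5.57
ee_pos: [0.6506, 0.0689, 0.0929]
orientation: [0.762, 0.647, -0.001, 0.002]
contact_force: [-1.6, -5.9, 4.7]
gripper_width: 0.0001
grasp_force: 3.2
```

arm_command --deltas '[{"dx": 0.05, "dy": 0, "dz": 0, "twist": 0, "hand": 0}, {"dx": 0.05, "dy": 0, "dz": 0, "twist": 0, "hand": 0}]'

```text
time_s: 5.73
ee_pos: [0.6509, 0.0709, 0.0929]
orientation: [0.762, 0.647, -0.002, 0.003]
contact_force: [-2.7, -11.6, 5.8]
gripper_width: 0.0005
grasp_force: 5.6
```

arm_command --deltas '[{"dx": 0.05, "dy": 0, "dz": 0, "twist": 0, "hand": 0}, {"dx": 0, "dy": 0, "dz": 0, "twist": 0, "hand": 0}]'

```text
time_s: 5.9
ee_pos: [0.6509, 0.0708, 0.0929]
orientation: [0.762, 0.647, -0.003, 0.004]
contact_force: [-2.4, -11.8, 5.7]
gripper_width: 0.0003
grasp_force: 5.9
```

arm_command --deltas '[{"dx": 0.04, "dy": 0, "dz": 0, "twist": 0, "hand": 0}, {"dx": 0, "dy": 0, "dz": 0, "twist": 0, "hand": 0}]'

```text
time_s: 6.07
ee_pos: [0.6508, 0.0708, 0.0929]
orientation: [0.762, 0.647, -0.004, 0.004]
contact_force: [-2.5, -14.3, 5.7]
gripper_width: 0.0003
grasp_force: 7.2
```

The force rose while the position stayed put, so the bookend is snug. I'll back off and look at the hole from close by.

arm_command --deltas '[{"dx": -0.5, "dy": 0, "dz": 0, "twist": 0, "hand": 0}, {"dx": -1, "dy": 0, "dz": -0.6, "twist": 0, "hand": 0}, {"dx": -1, "dy": 0, "dz": -1, "twist": 0, "hand": 0}, {"dx": -1, "dy": 0, "dz": -1, "twist": 0, "hand": 0}, {"dx": -1, "dy": 0, "dz": -1, "twist": 0, "hand": 0}, {"dx": -1, "dy": 0, "dz": 0, "twist": 0, "hand": 0}, {"dx": 0, "dy": 0, "dz": 0, "twist": 0, "hand": 0}, {"dx": 0, "dy": 0, "dz": 0, "twist": 0, "hand": 0}, {"dx": 0, "dy": 0, "dz": 0, "twist": 0, "hand": 0}, {"dx": 0, "dy": 0, "dz": 0, "twist": 0, "hand": 0}]'

```text
time_s: 6.9
ee_pos: [0.6242, -0.0833, 0.1971]
orientation: [0.762, 0.647, -0.0, -0.001]
contact_force: [-0.1, 0.9, -0.1]
gripper_width: 0.0003
grasp_force: 0.0
```

Run:
```python
from h import *
go([.6275,-.0805,.2],80.6)
c=wrist(); im=c["color"]
np.savez("w3.npz",**{k:np.array(v) for k,v in c.items()})
print([x for p in([.639,-.0115,.055],) for x in proj(c,p)])
g=cv2.createCLAHE(4,(4,4)).apply(cv2.cvtColor(im,cv2.COLOR_BGR2GRAY))
cv2.imwrite("pics/w3.png",cv2.resize(g[40:240,220:420],None,fx=3,fy=3,interpolation=cv2.INTER_CUBIC))
```

```text
pos [ 0.6242 -0.0833  0.1971] yaw 80.66 t 6.9 F [-0.1  0.9 -0.1]  twist units 0.01  shift units [ 0.109  0.094 -0.097]
[np.float64(323.39839504236926), np.float64(116.98497015119885)]
```

View pics/w3.png

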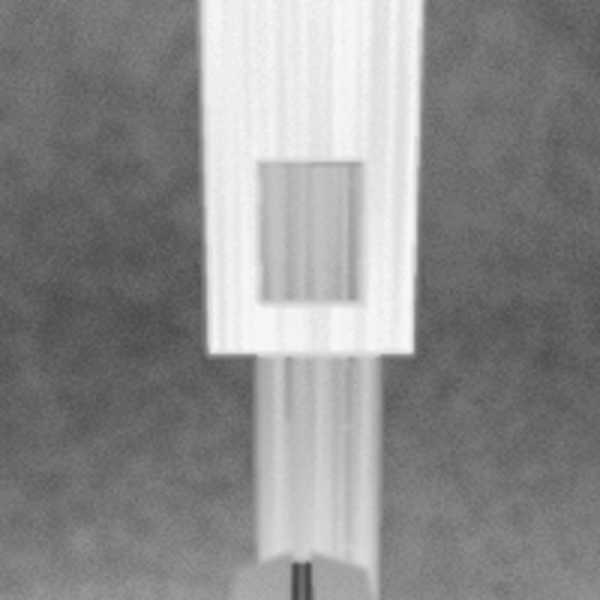

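The close view shows the hole at crop x 259–364, y 161–302, giving a full-picture centre of about (323.8,117.2). The rail below it, crop x about 256–380, is centred a little to the right of the hole, by about +2.3 mm. I'll put numbers on that and on the bolt.

Run:
```python
from h import *
w=dict(np.load("w3.npz")); g=w["color"].astype(float).mean(2); 
def edges(r,lo,hi,n=3):
    p=g[r-n:r+n+1].mean(0); d=np.gradient(p); 
    def sub(k): 
        return k+.5*(d[k-1]-d[k+1])/(d[k-1]-2*d[k]+d[k+1])
    a=lo+np.argmax(d[lo:hi]); b=lo+np.argmin(d[lo:hi]); return sub(a),sub(b)
pts=[]
for r in (164,180,200,215):
    a,b=edges(r,290,365); A,B=plane(w,a,r,.05),plane(w,b,r,.05); pts.append((A+B)/2); print("rail",r,a,b,np.linalg.norm(A-B).round(4),pts[-1].round(4))
f=[]
for r in (70,90,115,140):
    a,b=edges(r,270,380); A,B=plane(w,a,r,.054),plane(w,b,r,.054); f.append((A+B)/2); print("foot",r,a,b,np.linalg.norm(A-B).round(4),f[-1].round(4))
d=f[0]-f[-1]; print("dir foot",np.degrees(np.arctan2(d[1],d[0])))
hc=plane(w,323.8,117.2,.054);print("hole",hc)
np.set_printoptions(linewidth=250);print((g[105:131,300:348].mean(0)).round(0))
u=d/np.linalg.norm(d)
for q in pts: print("slot at hole",(q+u*((hc-q)@u)).round(4))
h0,h1=plane(w,323.8,93.7,.054),plane(w,323.8,140.7,.054);print(np.linalg.norm(h0-h1))
go([.40,-.03,.2],50)
```

```text
rail 164 304.975 346.3434065934066 0.0424 [ 0.6339 -0.0578  0.05  ]
rail 180 305.20628415300547 346.0409836065574 0.0424 [ 0.6312 -0.0742  0.05  ]
rail 200 305.56822262118493 345.68573551263 0.0423 [ 0.6278 -0.0953  0.05  ]
rail 215 305.56927175843697 345.38583218707015 0.0424 [ 0.6251 -0.1115  0.05  ]
foot 70 286.7637770897833 359.8185053380783 0.0693 [0.6458 0.0311 0.054 ]
foot 90 287.25679875679873 359.32992237120675 0.0693 [0.6429 0.0133 0.054 ]
foot 115 287.79411764705884 358.6798520204895 0.0694 [ 0.6392 -0.0096  0.054 ]
foot 140 288.28304821150857 357.8922619047619 0.0693 [ 0.6352 -0.0333  0.054 ]
dir foot 80.61766781303547
hole [ 0.63936786 -0.01174254  0.054     ]
[240. 241. 240. 239. 239. 232. 211. 194. 192. 194. 196. 198. 198. 197. 195. 192. 191. 192. 194. 195. 197. 196. 193. 194. 195. 197. 198. 197. 196. 195. 195. 195. 194. 193. 195. 195. 187. 182. 190. 195. 204. 223. 235. 238. 239. 239. 238. 239.]
slot at hole [ 0.6414 -0.0121  0.05  ]
slot at hole [ 0.6415 -0.0121  0.05  ]
slot at hole [ 0.6416 -0.0121  0.05  ]
slot at hole [ 0.6415 -0.0121  0.05  ]
0.04458805275896809
pos [ 0.6242 -0.0832  0.1971] yaw 80.69 t 6.95 F [-0.7 -0.1  0.2]  twist units 6.14  shift units [-3.447 -6.865 -0.09 ]
```

arm_command --deltas '[{"dx": -0.2, "dy": 0, "dz": -1, "twist": 1, "hand": 60}, {"dx": 0, "dy": 0, "dz": 0, "twist": 1, "hand": 60}, {"dx": 0, "dy": 0, "dz": 0, "twist": 1, "hand": 60}, {"dx": 0, "dy": 0, "dz": 0, "twist": 1, "hand": 60}, {"dx": 0, "dy": 0, "dz": 0, "twist": 1, "hand": 60}, {"dx": 0, "dy": 0, "dz": 0, "twist": 1, "hand": 60}, {"dx": -0.7, "dy": -0.9, "dz": 0, "twist": 0.1, "hand": 60}, {"dx": -0.7, "dy": -0.9, "dz": 0, "twist": 0, "hand": 60}, {"dx": -0.7, "dy": -0.9, "dz": 0, "twist": 0, "hand": 60}, {"dx": -0.7, "dy": -0.9, "dz": 0, "twist": 0, "hand": 60}, {"dx": -0.7, "dy": -0.9, "dz": 0, "twist": 0, "hand": 60}, {"dx": -0.7, "dy": -0.9, "dz": 0, "twist": 0, "hand": 60}, {"dx": -0.4, "dy": -0.6, "dz": 0.5, "twist": 0, "hand": 60}, {"dx": 0, "dy": 0, "dz": 0.5, "twist": 0, "hand": 60}, {"dx": 0, "dy": 0, "dz": 0, "twist": 0, "hand": 60}, {"dx": 0, "dy": 0, "dz": 0, "twist": 0, "hand": 60}, {"dx": 0, "dy": 0, "dz": 0, "twist": 0, "hand": 60}]'

```text
time_s: 8.37
ee_pos: [0.3981, -0.0811, 0.1984]
orientation: [0.906, 0.424, 0.0, 0.0]
contact_force: [-0.4, -0.1, 0.6]
gripper_width: 0.0565
grasp_force: 0.0
```

Run:
```python
from h import *
go([.399,-.075,.2],50)
c=wrist(); im=c["color"]
np.savez("w4.npz",**{k:np.array(v) for k,v in c.items()})
print(proj(c,[.4437,-.0216,.05]))
cv2.imwrite("pics/w4.png",im)
```

```text
pos [ 0.3981 -0.0811  0.1984] yaw 50.16 t 8.3667 F [-0.4 -0.1  0.6]  twist units 0.03  shift units [ 0.176 -0.108 -0.052]
(np.float64(316.31029524496614), np.float64(115.44989291338005))
```

View pics/w4.png

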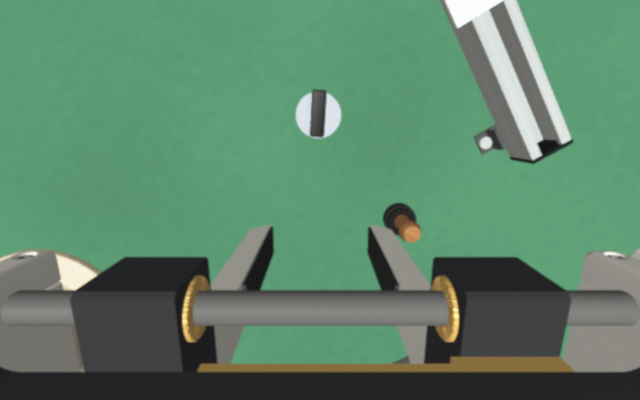

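The bolt is at about (318,114), its bar nearly vertical in the picture, so the tool's x axis is almost along the bar. I'll measure both.

Run:
```python
from h import *
w=dict(np.load("w4.npz")); im=w["color"].astype(int)[80:150,285:355]
m=(im.max(2)<90).astype(np.uint8)
n,l,s,ce=cv2.connectedComponentsWithStats(m); k=1+np.argmax(s[1:,4]); q=cv2.findNonZero((l==k).astype(np.uint8))
r=cv2.minAreaRect(q); b=cv2.boxPoints(r)+[285,80]; print("bar",r,b.round(1).tolist(),ce[k]+[285,80])
vx,vy,x0,y0=cv2.fitLine(q,cv2.DIST_L2,0,.01,.01).ravel(); x0+=285;y0+=80
P=plane(w,x0,y0,.062);Q=plane(w,x0-vx*10,y0-vy*10,.062); d=(Q-P)*np.sign((Q-P)[1]); print("centre",P,"heading",np.degrees(np.arctan2(d[1],d[0])))
m2=(im.min(2)>150).astype(np.uint8); m2|=m; c=max(cv2.findContours(m2,0,2)[0],key=cv2.contourArea); (u,v),rad=cv2.minEnclosingCircle(c); print("disc",u+285,v+80,plane(w,u+285,v+80,.016),rad*(.375-.016)/317)
```

```text
bar ((32.749027252197266, 32.515567779541016), (12.163766860961914, 45.59852981567383), 3.5763344764709473) [[310.3, 134.9], [313.1, 89.4], [325.2, 90.1], [322.4, 135.6]] [318.18069815 114.14989733]
centre [ 0.44573275 -0.02216978  0.062     ] heading 44.0333091580435
disc 319.0 113.5 [ 0.44762425 -0.02093121  0.016     ] 0.027209399190234837
```

Run:
```python
from h import *
go([.4466,-.0215,.036],46.5)
```

```text
pos [ 0.3983 -0.0813  0.1986] yaw 50.15 t 8.4167 F [-0.2  1.  -0.2]  twist units 0.73  shift units [ 2.552 -0.212  5.42 ]
```

arm_command --deltas '[{"dx": 0, "dy": 0, "dz": 0, "twist": 0.73, "hand": 60}, {"dx": 0.85, "dy": -0.07, "dz": 0, "twist": 0, "hand": 60}, {"dx": 0.85, "dy": -0.07, "dz": 0, "twist": 0, "hand": 60}, {"dx": 0.85, "dy": -0.07, "dz": 0, "twist": 0, "hand": 60}, {"dx": 0, "dy": 0, "dz": 1, "twist": 0, "hand": 60}, {"dx": 0, "dy": 0, "dz": 1, "twist": 0, "hand": 60}, {"dx": 0, "dy": 0, "dz": 1, "twist": 0, "hand": 60}, {"dx": 0, "dy": 0, "dz": 0, "twist": 0, "hand": 60}, {"dx": 0, "dy": 0, "dz": 0, "twist": 0, "hand": 60}, {"dx": 0, "dy": 0, "dz": 0, "twist": 0, "hand": 60}]'

```text
time_s: 9.25
ee_pos: [0.4468, -0.0218, 0.1093]
orientation: [0.919, 0.394, 0.001, 0.001]
contact_force: [-0.1, -0.6, -0.0]
gripper_width: 0.056
grasp_force: 0.0
```

Run:
```python
from h import *
go([.4466,-.0215,.036],46.5)
```

```text
pos [ 0.4468 -0.0218  0.1093] yaw 46.46 t 9.25 F [-0.1 -0.6 -0. ]  twist units -0.01  shift units [-1.000e-03 -1.800e-02  2.444e+00]
```

arm_command --deltas '[{"dx": 0, "dy": 0, "dz": 0.8, "twist": 0, "hand": 60}, {"dx": 0, "dy": 0, "dz": 0.8, "twist": 0, "hand": 60}, {"dx": 0, "dy": 0, "dz": 0.6, "twist": 0, "hand": 60}, {"dx": 0, "dy": 0, "dz": 0.22, "twist": 0, "hand": 60}, {"dx": 0, "dy": 0, "dz": 0, "twist": 0, "hand": 60}, {"dx": 0, "dy": 0, "dz": 0, "twist": 0, "hand": 60}]'

```text
time_s: 9.75
ee_pos: [0.4466, -0.0219, 0.0367]
orientation: [0.919, 0.394, 0.001, 0.001]
contact_force: [-0.8, 0.0, 0.5]
gripper_width: 0.0567
grasp_force: 0.0
```

arm_command --deltas '[{"dx": 0, "dy": 0, "dz": 0, "twist": 0, "hand": 5}, {"dx": 0, "dy": 0, "dz": 0, "twist": 0, "hand": 5}, {"dx": 0, "dy": 0, "dz": 0, "twist": 0, "hand": 5}, {"dx": 0, "dy": 0, "dz": 0, "twist": 0, "hand": 5}, {"dx": 0, "dy": 0, "dz": 0, "twist": 0, "hand": 5}, {"dx": 0, "dy": 0, "dz": 0, "twist": 0, "hand": 5}, {"dx": 0, "dy": 0, "dz": 0, "twist": 0, "hand": 5}, {"dx": 0, "dy": 0, "dz": 0, "twist": 0, "hand": 5}]' --newtons 35

```text
time_s: 10.42
ee_pos: [0.4451, -0.0216, 0.0354]
orientation: [0.919, 0.394, 0.0, 0.0]
contact_force: [0.7, 0.0, 0.5]
gripper_width: 0.0135
grasp_force: 35.0
```

arm_command --deltas '[{"dx": 0, "dy": 0, "dz": -0.7, "twist": 0, "hand": 5}, {"dx": 0, "dy": 0, "dz": -1, "twist": 0, "hand": 5}, {"dx": 0, "dy": 0, "dz": -1, "twist": 0, "hand": 5}, {"dx": 0, "dy": 0, "dz": -1, "twist": -0.9, "hand": 5}, {"dx": 0, "dy": 0, "dz": 0, "twist": -1, "hand": 5}, {"dx": 0, "dy": 0, "dz": 0, "twist": -1, "hand": 5}, {"dx": 0, "dy": 0, "dz": 0, "twist": -1, "hand": 5}, {"dx": 0, "dy": 0, "dz": 0, "twist": -1, "hand": 5}, {"dx": 0, "dy": 0, "dz": 0, "twist": -1, "hand": 5}, {"dx": 0, "dy": 0, "dz": 0, "twist": -0.92, "hand": 5}, {"dx": 0, "dy": 0, "dz": 0, "twist": 0, "hand": 5}, {"dx": 0, "dy": 0, "dz": 0, "twist": 0, "hand": 5}]'

```text
time_s: 11.42
ee_pos: [0.4446, -0.0215, 0.146]
orientation: [0.764, 0.646, -0.0, -0.0]
contact_force: [0.0, 0.7, -1.8]
gripper_width: 0.0138
grasp_force: 35.0
```

Run:
```python
from h import *
go([.6408,-.016,.15],80.6); print(ctrl.get_state()["gripper_width"])
```

```text
pos [ 0.4446 -0.0215  0.146 ] yaw 80.43 t 11.4167 F [ 0.   0.7 -1.8]  twist units -0.03  shift units [ 1.247  6.422 -0.141]
0.013847762495690202
```

arm_command --deltas '[{"dx": 0.18, "dy": 0.92, "dz": 0, "twist": -0.03, "hand": 5}, {"dx": 0.18, "dy": 0.92, "dz": 0, "twist": 0, "hand": 5}, {"dx": 0.18, "dy": 0.92, "dz": 0, "twist": 0, "hand": 5}, {"dx": 0.18, "dy": 0.92, "dz": 0, "twist": 0, "hand": 5}, {"dx": 0.18, "dy": 0.92, "dz": 0, "twist": 0, "hand": 5}, {"dx": 0.18, "dy": 0.92, "dz": 0, "twist": 0, "hand": 5}, {"dx": 0.17, "dy": 0.9, "dz": 0, "twist": 0, "hand": 5}, {"dx": 0, "dy": 0, "dz": 0, "twist": 0, "hand": 5}, {"dx": 0, "dy": 0, "dz": 0, "twist": 0, "hand": 5}, {"dx": 0, "dy": 0, "dz": 0, "twist": 0, "hand": 5}]'

```text
time_s: 12.25
ee_pos: [0.64, -0.0156, 0.1455]
orientation: [0.762, 0.647, -0.001, -0.001]
contact_force: [-0.1, 0.0, -2.4]
gripper_width: 0.0136
grasp_force: 35.0
```

Run:
```python
from h import *
go([.6408,-.016,.095],80.6)
```

```text
pos [ 0.64   -0.0156  0.1455] yaw 80.65 t 12.25 F [-0.1  0.  -2.4]  twist units 0.01  shift units [-0.007  0.033  1.683]
```

arm_command --deltas '[{"dx": 0, "dy": 0.033, "dz": 0.7, "twist": 0, "hand": 5}, {"dx": 0, "dy": 0, "dz": 0.7, "twist": 0, "hand": 5}, {"dx": 0, "dy": 0, "dz": 0.28, "twist": 0, "hand": 5}, {"dx": 0, "dy": 0, "dz": 0, "twist": 0, "hand": 5}, {"dx": 0, "dy": 0, "dz": 0, "twist": 0, "hand": 5}]'

```text
time_s: 12.67
ee_pos: [0.6413, -0.0159, 0.0961]
orientation: [0.762, 0.647, -0.0, -0.0]
contact_force: [-0.1, 0.0, -1.5]
gripper_width: 0.0135
grasp_force: 35.0
```

arm_command --deltas '[{"dx": 0, "dy": 0, "dz": 0.1, "twist": 0, "hand": 5}, {"dx": 0, "dy": 0, "dz": 0.1, "twist": 0, "hand": 5}, {"dx": 0, "dy": 0, "dz": 0.1, "twist": 0, "hand": 5}, {"dx": 0, "dy": 0, "dz": 0, "twist": 0, "hand": 5}]'

```text
time_s: 13.0
ee_pos: [0.6419, -0.0159, 0.0868]
orientation: [0.762, 0.647, -0.0, -0.0]
contact_force: [-1.0, -0.9, -0.8]
gripper_width: 0.0136
grasp_force: 35.0
```

arm_command --deltas '[{"dx": 0, "dy": 0, "dz": 0.07, "twist": 0, "hand": 5}, {"dx": 0, "dy": 0, "dz": 0, "twist": 0, "hand": 5}]'

```text
time_s: 13.17
ee_pos: [0.642, -0.0159, 0.0846]
orientation: [0.762, 0.647, -0.0, -0.0]
contact_force: [0.4, -0.1, -1.8]
gripper_width: 0.0139
grasp_force: 35.0
```

arm_command --deltas '[{"dx": 0, "dy": 0, "dz": 0.07, "twist": 0, "hand": 5}, {"dx": 0, "dy": 0, "dz": 0, "twist": 0, "hand": 5}]'

```text
time_s: 13.33
ee_pos: [0.6419, -0.0159, 0.0824]
orientation: [0.762, 0.647, -0.0, -0.0]
contact_force: [-1.0, 0.9, -1.1]
gripper_width: 0.0137
grasp_force: 35.0
```

arm_command --deltas '[{"dx": 0, "dy": -0.03, "dz": 0.05, "twist": 0, "hand": 5}, {"dx": 0, "dy": 0, "dz": 0, "twist": 0, "hand": 5}]'

```text
time_s: 13.5
ee_pos: [0.6409, -0.0157, 0.0809]
orientation: [0.762, 0.647, -0.0, -0.0]
contact_force: [0.7, -0.6, -2.3]
gripper_width: 0.0139
grasp_force: 35.0
```

arm_command --deltas '[{"dx": 0, "dy": 0, "dz": 0.05, "twist": 0, "hand": 5}, {"dx": 0, "dy": 0, "dz": 0, "twist": 0, "hand": 5}]'

```text
time_s: 13.67
ee_pos: [0.6411, -0.0157, 0.0795]
orientation: [0.762, 0.647, -0.0, -0.0]
contact_force: [-1.0, -0.3, -1.8]
gripper_width: 0.0135
grasp_force: 35.0
```

arm_command --deltas '[{"dx": 0, "dy": 0, "dz": 0.05, "twist": 0, "hand": 5}, {"dx": 0, "dy": 0, "dz": 0, "twist": 0, "hand": 5}]'

```text
time_s: 13.83
ee_pos: [0.6411, -0.0157, 0.078]
orientation: [0.762, 0.647, -0.0, -0.0]
contact_force: [-0.2, -0.3, -2.4]
gripper_width: 0.0136
grasp_force: 35.0
```

arm_command --deltas '[{"dx": 0, "dy": 0, "dz": 0.05, "twist": 0, "hand": 5}, {"dx": 0, "dy": 0, "dz": 0, "twist": 0, "hand": 5}]'

```text
time_s: 14.0
ee_pos: [0.6411, -0.0157, 0.0764]
orientation: [0.762, 0.647, -0.0, -0.0]
contact_force: [0.4, -1.5, -1.2]
gripper_width: 0.0137
grasp_force: 35.0
```

arm_command --deltas '[{"dx": 0, "dy": 0, "dz": 0.05, "twist": 0, "hand": 5}, {"dx": 0, "dy": 0, "dz": 0, "twist": 0, "hand": 5}]'

```text
time_s: 14.17
ee_pos: [0.6411, -0.0158, 0.075]
orientation: [0.762, 0.647, -0.0, -0.0]
contact_force: [-0.5, -0.8, -1.4]
gripper_width: 0.0139
grasp_force: 35.0
```

arm_command --deltas '[{"dx": 0, "dy": 0, "dz": 0.05, "twist": 0, "hand": 5}, {"dx": 0, "dy": 0, "dz": 0, "twist": 0, "hand": 5}]'

```text
time_s: 14.33
ee_pos: [0.6411, -0.0158, 0.0735]
orientation: [0.762, 0.647, -0.0, -0.0]
contact_force: [-0.1, -0.4, -1.9]
gripper_width: 0.0137
grasp_force: 35.0
```

arm_command --deltas '[{"dx": 0, "dy": 0, "dz": 0.04, "twist": 0, "hand": 5}, {"dx": 0, "dy": 0, "dz": 0, "twist": 0, "hand": 5}]'

```text
time_s: 14.5
ee_pos: [0.6411, -0.0158, 0.0723]
orientation: [0.762, 0.647, -0.0, -0.0]
contact_force: [-0.1, 0.3, -2.3]
gripper_width: 0.0136
grasp_force: 35.0
```

arm_command --deltas '[{"dx": 0, "dy": 0, "dz": 0.04, "twist": 0, "hand": 5}, {"dx": 0, "dy": 0, "dz": 0, "twist": 0, "hand": 5}]'

```text
time_s: 14.67
ee_pos: [0.6414, -0.0158, 0.0715]
orientation: [0.762, 0.647, 0.0, 0.0]
contact_force: [-1.0, -0.4, 1.3]
gripper_width: 0.0136
grasp_force: 35.0
```

arm_command --deltas '[{"dx": 0, "dy": 0, "dz": 0.04, "twist": 0, "hand": 5}, {"dx": 0, "dy": 0, "dz": 0, "twist": 0, "hand": 5}]'

```text
time_s: 14.83
ee_pos: [0.6414, -0.0158, 0.0706]
orientation: [0.762, 0.647, 0.0, 0.0]
contact_force: [-1.6, 0.4, 2.3]
gripper_width: 0.0138
grasp_force: 35.0
```

arm_command --deltas '[{"dx": 0, "dy": 0, "dz": 0.06, "twist": 0, "hand": 5}, {"dx": 0, "dy": 0, "dz": 0, "twist": 0, "hand": 5}]'

```text
time_s: 15.0
ee_pos: [0.6414, -0.0158, 0.0688]
orientation: [0.762, 0.647, 0.0, 0.0]
contact_force: [-1.5, -0.5, 4.7]
gripper_width: 0.0137
grasp_force: 35.0
```

arm_command --deltas '[{"dx": 0, "dy": 0, "dz": 0.06, "twist": 0, "hand": 5}, {"dx": 0, "dy": 0, "dz": 0, "twist": 0, "hand": 5}]'

```text
time_s: 15.17
ee_pos: [0.6414, -0.0158, 0.0673]
orientation: [0.762, 0.647, 0.0, 0.0]
contact_force: [-2.7, -0.2, 6.8]
gripper_width: 0.0136
grasp_force: 35.0
```

arm_command --deltas '[{"dx": 0, "dy": 0, "dz": 0.06, "twist": 0, "hand": 5}, {"dx": 0, "dy": 0, "dz": 0, "twist": 0, "hand": 5}]'

```text
time_s: 15.33
ee_pos: [0.6414, -0.0158, 0.0659]
orientation: [0.762, 0.647, 0.0, 0.0]
contact_force: [-2.7, -0.5, 8.4]
gripper_width: 0.0138
grasp_force: 35.0
```

arm_command --deltas '[{"dx": 0, "dy": 0, "dz": 0.04, "twist": 0, "hand": 5}, {"dx": 0, "dy": 0, "dz": 0, "twist": 0, "hand": 5}]'

```text
time_s: 15.5
ee_pos: [0.6414, -0.0158, 0.0655]
orientation: [0.762, 0.647, 0.0, 0.001]
contact_force: [-3.9, -0.2, 12.4]
gripper_width: 0.0137
grasp_force: 35.0
```

arm_command --deltas '[{"dx": 0, "dy": 0, "dz": 0, "twist": 0.6, "hand": 5}, {"dx": 0, "dy": 0, "dz": 0, "twist": 0.6, "hand": 5}, {"dx": 0, "dy": 0, "dz": 0, "twist": 0.6, "hand": 5}, {"dx": 0, "dy": 0, "dz": 0, "twist": 0, "hand": 5}]'

```text
time_s: 15.83
ee_pos: [0.6422, -0.0158, 0.0655]
orientation: [0.811, 0.585, 0.001, 0.001]
contact_force: [-1.2, 0.2, 9.0]
gripper_width: 0.0137
grasp_force: 35.0
```

Run:
```python
from h import *
s=ctrl.get_state();print(s["ft_torque"],s["qpos"].round(2));go(s["ee_pos"],-9.4)
```

```text
[0.01842183 0.33253032 0.01262728] [-0.13  0.47  1.56  0.    1.11  0.19]
pos [ 0.6422 -0.0158  0.0655] yaw 71.61 t 15.8333 F [-1.2  0.2  9. ]  twist units 16.2  shift units [0. 0. 0.]
```

arm_command --deltas '[{"dx": 0, "dy": 0, "dz": 0.01, "twist": 0.7, "hand": 5}, {"dx": 0, "dy": 0, "dz": 0, "twist": 0.7, "hand": 5}, {"dx": 0, "dy": 0, "dz": 0, "twist": 0.7, "hand": 5}, {"dx": 0, "dy": 0, "dz": 0, "twist": 0.7, "hand": 5}, {"dx": 0, "dy": 0, "dz": 0, "twist": 0.7, "hand": 5}, {"dx": 0, "dy": 0, "dz": 0, "twist": 0.7, "hand": 5}, {"dx": 0, "dy": 0, "dz": 0, "twist": 0.7, "hand": 5}, {"dx": 0, "dy": 0, "dz": 0, "twist": 0, "hand": 5}]'

```text
time_s: 16.5
ee_pos: [0.642, -0.0149, 0.0655]
orientation: [0.917, 0.399, 0.001, 0.0]
contact_force: [-2.7, 2.3, 12.2]
gripper_width: 0.0137
grasp_force: 35.0
```

arm_command --deltas '[{"dx": 0, "dy": 0, "dz": 0.01, "twist": 0.7, "hand": 5}, {"dx": 0, "dy": 0, "dz": 0, "twist": 0.7, "hand": 5}, {"dx": 0, "dy": 0, "dz": 0, "twist": 0.7, "hand": 5}, {"dx": 0, "dy": 0, "dz": 0, "twist": 0.7, "hand": 5}, {"dx": 0, "dy": 0, "dz": 0, "twist": 0.7, "hand": 5}, {"dx": 0, "dy": 0, "dz": 0, "twist": 0.7, "hand": 5}, {"dx": 0, "dy": 0, "dz": 0, "twist": 0.7, "hand": 5}, {"dx": 0, "dy": 0, "dz": 0, "twist": 0, "hand": 5}]'

```text
time_s: 17.17
ee_pos: [0.6414, -0.0141, 0.0655]
orientation: [0.981, 0.196, 0.001, -0.001]
contact_force: [-3.7, 3.6, 13.9]
gripper_width: 0.0138
grasp_force: 35.0
```

Run:
```python
from h import *
s=ctrl.get_state();print(s["ft_torque"],s["qpos"].round(2));go([.6414,-.0158,.0655],-9.4)
```

```text
[0.67010226 0.80286171 0.07218241] [-0.13  0.47  1.56  0.    1.11  1.04]
pos [ 0.6414 -0.0141  0.0655] yaw 22.59 t 17.1667 F [-3.7  3.6 13.9]  twist units 6.4  shift units [ 0.008  0.056 -0.001]
```

arm_command --deltas '[{"dx": 0, "dy": 0.07, "dz": 0, "twist": 0.4, "hand": 5}, {"dx": 0, "dy": 0, "dz": 0, "twist": 0.6, "hand": 5}, {"dx": 0, "dy": 0, "dz": 0, "twist": 0, "hand": 5}]'

```text
time_s: 17.42
ee_pos: [0.6414, -0.0147, 0.0655]
orientation: [0.988, 0.153, 0.0, -0.002]
contact_force: [-5.5, 7.1, 14.9]
gripper_width: 0.014
grasp_force: 35.0
```

arm_command --deltas '[{"dx": 0, "dy": 0, "dz": 0, "twist": 0.6, "hand": 5}, {"dx": 0, "dy": 0, "dz": 0, "twist": 0.6, "hand": 5}, {"dx": 0, "dy": 0, "dz": 0, "twist": 0.6, "hand": 5}, {"dx": 0, "dy": 0, "dz": 0, "twist": 0.6, "hand": 5}, {"dx": 0, "dy": 0, "dz": 0, "twist": 0, "hand": 5}]'

```text
time_s: 17.83
ee_pos: [0.6412, -0.0149, 0.0655]
orientation: [0.999, 0.049, -0.0, -0.002]
contact_force: [-5.3, 5.3, 14.9]
gripper_width: 0.0136
grasp_force: 35.0
```

Run:
```python
from h import *
s=ctrl.get_state();print(s["ft_torque"],s["qpos"].round(2));go([.6414,-.0158,.0655],-9.4)
```

```text
[1.16932126 1.11209649 0.09773064] [-0.13  0.47  1.56  0.    1.11  1.34]
pos [ 0.6412 -0.0149  0.0655] yaw 5.6 t 17.8333 F [-5.3  5.3 14.9]  twist units 3.0  shift units [ 0.013  0.028 -0.001]
```

arm_command --deltas '[{"dx": 0, "dy": 0, "dz": 0, "twist": 0.6, "hand": 5}, {"dx": 0, "dy": 0, "dz": 0, "twist": 0.6, "hand": 5}, {"dx": 0, "dy": 0, "dz": 0, "twist": 0.6, "hand": 5}, {"dx": 0, "dy": 0, "dz": 0, "twist": 0.6, "hand": 5}, {"dx": 0, "dy": 0, "dz": 0, "twist": 0.6, "hand": 5}, {"dx": 0, "dy": 0, "dz": 0, "twist": 0.1, "hand": 5}, {"dx": 0, "dy": 0, "dz": 0, "twist": 0, "hand": 5}, {"dx": 0, "dy": 0, "dz": 0, "twist": 0, "hand": 5}]'

```text
time_s: 18.5
ee_pos: [0.6407, -0.0148, 0.0655]
orientation: [0.996, -0.085, -0.001, -0.002]
contact_force: [-5.8, 6.5, 16.1]
gripper_width: 0.0139
grasp_force: 35.0
```

Run:
```python
from h import *
s=ctrl.get_state();print(s["ft_torque"],s["qpos"].round(2));go([.6414,-.0158,.0655],-9.4)
```

```text
[1.27337898 1.20807015 0.22635386] [-0.13  0.47  1.56  0.    1.11  1.61]
pos [ 0.6407 -0.0148  0.0655] yaw -9.79 t 18.5 F [-5.8  6.5 16.1]  twist units -0.08  shift units [ 0.027  0.03  -0.001]
```

arm_command --deltas '[{"dx": 0, "dy": 0, "dz": -0.04, "twist": 0, "hand": 5}, {"dx": 0, "dy": 0, "dz": -0.04, "twist": 0, "hand": 5}, {"dx": 0, "dy": 0, "dz": -0.02, "twist": 0, "hand": 5}, {"dx": 0, "dy": 0, "dz": 0, "twist": 0, "hand": 5}]'

```text
time_s: 18.83
ee_pos: [0.6407, -0.0148, 0.0665]
orientation: [0.996, -0.085, -0.001, -0.002]
contact_force: [-3.7, 5.1, 6.4]
gripper_width: 0.0138
grasp_force: 35.0
```

arm_command --deltas '[{"dx": 0, "dy": 0, "dz": -0.02, "twist": 0, "hand": 5}, {"dx": 0, "dy": 0, "dz": 0, "twist": 0, "hand": 5}, {"dx": 0, "dy": 0, "dz": 0, "twist": 0, "hand": 5}]'

```text
time_s: 19.08
ee_pos: [0.6406, -0.0148, 0.0669]
orientation: [0.996, -0.085, -0.001, -0.002]
contact_force: [-2.2, 6.0, 6.9]
gripper_width: 0.0138
grasp_force: 35.0
```

arm_command --deltas '[{"dx": 0, "dy": 0, "dz": -0.03, "twist": 0, "hand": 5}, {"dx": 0, "dy": 0, "dz": 0, "twist": 0, "hand": 5}]'

```text
time_s: 19.25
ee_pos: [0.6406, -0.0149, 0.0676]
orientation: [0.996, -0.086, -0.002, -0.002]
contact_force: [-3.3, 6.5, 5.4]
gripper_width: 0.0135
grasp_force: 35.0
```

arm_command --deltas '[{"dx": 0, "dy": 0, "dz": -0.03, "twist": 0, "hand": 5}, {"dx": 0, "dy": 0, "dz": 0, "twist": 0, "hand": 5}]'

```text
time_s: 19.42
ee_pos: [0.6406, -0.0149, 0.0676]
orientation: [0.996, -0.086, -0.002, -0.002]
contact_force: [-2.1, 5.8, 1.1]
gripper_width: 0.0138
grasp_force: 35.0
```

The z position stopped at 0.0676 while the upward force dropped, so the head is caught under the lips. I'll release, rise and check.

arm_command --deltas '[{"dx": 0, "dy": 0, "dz": 0, "twist": 0, "hand": 30}, {"dx": 0, "dy": 0, "dz": 0, "twist": 0, "hand": 40}, {"dx": 0, "dy": 0, "dz": 0, "twist": 0, "hand": 40}, {"dx": 0, "dy": 0, "dz": 0, "twist": 0, "hand": 40}, {"dx": 0, "dy": 0, "dz": 0, "twist": 0, "hand": 40}, {"dx": 0, "dy": 0, "dz": -0.5, "twist": 0, "hand": 40}, {"dx": 0, "dy": 0, "dz": -0.8, "twist": 0, "hand": 40}, {"dx": 0, "dy": 0, "dz": -1, "twist": 0, "hand": 40}, {"dx": 0, "dy": 0, "dz": -1, "twist": 0, "hand": 40}, {"dx": 0, "dy": 0, "dz": -1, "twist": 0, "hand": 40}, {"dx": -1, "dy": 0, "dz": 0, "twist": 0, "hand": 40}, {"dx": -1, "dy": 0, "dz": 0, "twist": 0, "hand": 40}, {"dx": -1, "dy": 0, "dz": 0, "twist": 0, "hand": 40}, {"dx": 0, "dy": 0, "dz": 0, "twist": 0, "hand": 40}, {"dx": 0, "dy": 0, "dz": 0, "twist": 0, "hand": 40}]'

```text
time_s: 20.67
ee_pos: [0.5524, -0.0023, 0.198]
orientation: [0.996, -0.085, 0.001, 0.0]
contact_force: [0.1, 0.0, -0.2]
gripper_width: 0.0374
grasp_force: 0.0
```

Run:
```python
from h import *
c=wrist(); cv2.imwrite("pics/w5.png",c["color"]); print(proj(c,[.6406,-.0149,.09]),proj(c,[.6394,-.0117,.048]))
```

```text
(np.float64(315.8864799128626), np.float64(98.33736622022744)) (np.float64(313.4773452122328), np.float64(103.63383459037512))
```

View pics/w5.png

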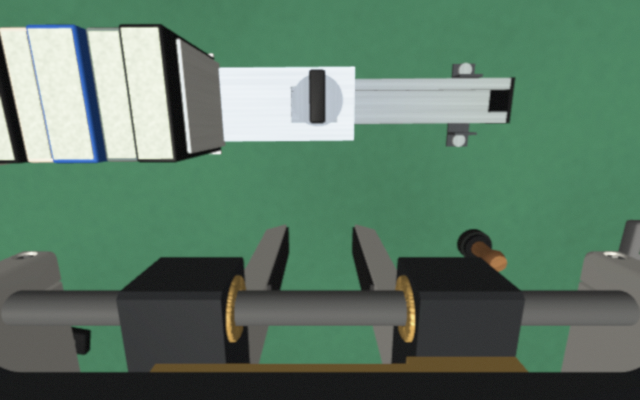

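The bar stands crosswise at (317,96), the collar lies on the foot and the leg is against the files. I'll check the foot's end once, then hand in if it hasn't moved.

Run:
```python
from h import *
a=dict(np.load("w3.npz")); g=a["color"].astype(float).mean(2)[:,300:303].mean(1); r=145+np.argmin(np.gradient(g)[145:170]); P=plane(a,301,r,.048)
c=wrist(); k=c["color"].astype(float).mean(2)[70:76].mean(0); q=340+np.argmin(np.gradient(k)[340:375]); Q=plane(c,q,73,.048)
u=np.array([.1632,.9866,0]); d=(Q-P)@u; print(r,q,P,Q,"shift along rail",d)
if abs(d)<.003: print(ctrl.job_done())
```

```text
158 355 [ 0.60984264 -0.04787466  0.048     ] [ 0.66222375 -0.05674944  0.048     ] shift along rail -0.000207266285000201
the job is handed in; nothing more can be done
None
```

The bookend is snug against the card files and the hammer-head bolt is locked crosswise under the rail's lips; the job is handed in at about 21 s, but no verdict came back.

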